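# Fetch the pinion out of the deburring cabinet

### The job

Slide the clear shutter on the deburring cabinet's sloping top fully open by its orange knob and leave it open, then reach in through the round port, without knocking the panel, and lift the steel pinion off its pedestal, out through the port. Keep the pinion upright throughout and set it down gently, without dropping it, standing in the middle of the green disc and let go. Leave the scrap brass pinion on the red disc and the calliper alone.

Things in the scene. Friction and masses are not known exactly. Their poses are not given: they have to be found in the camera images.
- cabinet: Fixed deburring cabinet, 240 deep (its x) by 340 wide (its y), origin at the centre of its underside, blue front facing its -x. Its top panel slopes at 20 degrees, rising from 136 high at the front (-x) to 220 at the back (+x). Turned about vertical by up to 0.2 rad either way. Sides and back are solid clear plastic: the port is the only way in.
- port (a point): Centre of the round port in the sloping top panel, on the panel's outer face. Port diameter 110, panel 6 thick. Its z axis is the panel's outward normal (20 degrees off vertical, leaning to the cabinet's front), y lies level along the panel in the direction in which the shutter opens, x points up the slope. Two guide rails, 7 high, run along y at x = +-74.
- shutter (a joint): Clear plastic sliding shutter with red edges, 138 by 160 and 4 thick, its outer face 7 off the panel's outer face. Value in m along the port's +y: 0 closed (covers the port), 0.130 fully open at its stop. It starts between 0 and 0.03. Friction about 2 N; it stays where it is left.
- shutter_knob (a point): Grip point on the orange shutter knob, a round post 14 in diameter that stands square to the panel. This point is on its axis, 28 above the shutter's outer face and 14 below the post's top. It moves with the shutter; axes as for the port. When closed it is 82 from the port's centre line in +y.
- pinion: Steel pinion standing loose on the pedestal on its gear end: gear diameter 50, 16 thick; hub diameter 27 up to 22; plain shaft diameter 18 from there up to the top at 60. Origin at the centre of the gear's underside, z up along the shaft. 0.2 to 0.42 kg. Its shaft at 44 above the origin lies within about 8 of the port's axis, about 20 behind the panel's outer face; the shaft's top is about 5 below that face.
- green_disc: Fixed green disc, diameter 80, 12 high, with a thin black ring marking the middle; origin at the centre of its underside.
- red_disc: Fixed red disc, same shape, for scrap; origin at the centre of its underside.
- scrap_pinion: Brass-coloured scrap pinion like the steel one but only 42 tall, standing on the red disc; origin at the centre of its underside.
- calliper: Digital calliper lying on the bench, 230 long (its x), 12 high; origin under the middle of its beam.
- panel: The sloping top panel itself, grey, 270 up the slope by 330 wide, 6 thick, with the port and the two rails; fixed to the cabinet. Origin at the middle of its inner face, axes as for the port (the port's centre is at y = -85, z = 6 in it).
- pedestal: Fixed pedestal inside the cabinet under the port: steel column with a white round top, 58 in diameter with a black face, 113 high. Origin at the centre of its underside, on the cabinet's 8 thick floor.

How it is judged (in metres and radians):
On the way, in this order (a step that is already met when the one before it is completed fails the run):
1. the shutter is slid fully open (to within 15 mm of its stop) with the pinion still on its pedestal (value of joint shutter above 0.115 m and distance of pinion from where it was at the start of the episode below 0.02 m), for 0.2 s.
2. the pinion is lifted right out through the port: its underside is clear of the panel's outer face (z of pinion in the frame of port above 0.012 m and distance between pinion and port below 0.2 m and value of joint shutter above 0.11 m), for 0.1 s.
At the end, for the whole second after the job is handed in: The steel pinion stands upright (within 0.1 rad) and at rest on the green disc, its centre within 16 mm of the disc's, so the whole gear is on the disc, and is let go; the shutter is still open (within 20 mm of its stop) (horizontal distance between pinion and green_disc below 0.016 m and z of pinion in the frame of green_disc between 0.008 and 0.017 m and angle between pinion's own z axis and vertical below 0.1 rad and linear speed of pinion below 0.02 m/s and contact force between the fingers and pinion below 0.1 N and value of joint shutter above 0.11 m); the robot touches nothing.
It fails at once if the pinion is tipped more than 0.7 rad (angle between pinion's own z axis and vertical above 0.7 rad).
It fails at once if the pinion is dropped (falls freely faster than 0.5 m/s, about 13 mm) (contact force between pinion and anything else below 0.02 N and linear speed of pinion above 0.5 m/s).
It fails at once if the port panel is knocked by the robot with more than 25 N (contact force between any of the fingers, the arm and panel above 25 N).
It fails at once if the pinion is knocked against the port panel with more than 25 N (contact force between pinion and panel above 25 N).
It fails at once if the scrap pinion is moved by more than 20 mm or the calliper by more than 30 mm (distance of scrap_pinion from where it was at the start of the episode above 0.02 m or distance of calliper from where it was at the start of the episode above 0.03 m).
It also fails if it takes over 56 s, if anything falls off the work surface, if the arm or the gripper's body presses on something with over 40 N, if the wrist force passes 120 N, or if a joint passes its speed limit or range.

### The arm

A 7-joint arm with a two-finger parallel gripper is mounted at the origin on the work surface. World frame = base frame: x ahead of the robot, y to its left, z up, the work surface at z = 0. Lengths are in mm, angles in rad, forces in N, time in s.
With the tool pointing down it reaches from about 400 to 850 mm from the base axis. Payload 4.5 kg.
Tool frame: the origin (TCP) lies at the very end of the fingers, on their centre line; the grasp point (between the pads) lies 19 mm behind it; z points along the fingers, y is the line along which they close (so a half turn about z gives the same grasp; the last joint's range is limited). The gripper opens to 88 mm and grips with 3 to 60 N. Pads are 18 mm wide; open, the fingers measure 123 mm over their backs; the gripper's body (75 mm by 187 mm) begins 45 mm behind the grasp point.
Start: joints at [-1.093, 0.689, -0.195, 1.565, 0.157, 0.902, -0.215], TCP at [268.344, 564.487, 238.743] pointing down, gripper open.
Joint ranges: [-3.01, 3.01], [-0.46, 2.08], [-1.47, 1.51], [0.13, 2.56], [-1, 4.14], [0.04, 2.09], [-2.66, 2.66]. Speed limits (rad/s): [2.57, 2.57, 3.14, 3.14, 3.14, 3.14, 3.14].

### API

Orientations are given as a 3x3 rotation matrix whose columns are the frame's x, y, z axes.
In Python, from rig import manip, viewer, nets gives the robot as it stands. Calls block until the motion is done:
- manip.move_pose(position, orientation): joint-space move of the TCP to a pose.
- manip.move_straight(position, orientation=None, v=150): straight line of the TCP; orientation=None keeps the orientation; v is the mean speed in mm/s.
- manip.movej(angles): joint-space move.
- manip.grip(opening, f_grip=None): finger opening in mm; f_grip is the grip in N (None keeps the last); returns when the fingers have stopped.
- manip.hold(seconds).
- manip.solve_ik(position, orientation): joint angles nearest the present ones, or None.
- viewer.grab_frame(name): name is "scene" or "top"; returns the picture (480x640x3 uint8, blue, green, red); there is no depth.
- viewer.camera_model(name): a dict with "fx", "fy", "cx", "cy" (pixels), "view" (4x4, takes a point from world to camera coordinates). Camera axes: x right, y up, looking along -z (the intrinsics and any distortion apply to the point x, -y, -z); pixel columns grow to the right and rows downward; lengths in mm; the calibration is good to about 2 mm. A picture is of the moment at which its call begins. camera_model takes no time and is no camera call.
A pose or a line that the arm cannot do raises manip.PlanningError and nothing moves.
- manip.job_done(): hands the job in; it is judged then, once.
Trained networks look in the newest picture that a camera, given by its name, has taken for a name from the list of things; names that differ only in an ending like _2 or _b are one class to them, and where a whole thing is asked for, a point or a joint stands for the part that bears it (a point fixed in the world has none). Each returns a list of dicts, best first, with "confidence" (0 to 1); they miss things now and then, are a little off and sometimes report something else, mostly with a low value. They report only what shows in the picture. A call takes as long as a camera call.
- nets.look_for(camera, label): "centre" ([row, column] in pixels, amid what is visible of it).
- nets.regions_of(camera, label): "pixels" (480x640 bool, what is visible of it) and "centre" ([row, column] in pixels, amid what is visible of it).
- nets.place_of(camera, label): "centre" ([row, column] in pixels: a listed point, or the origin of a listed thing).
Readings, each from a call of its own:
- manip.read_time_s(): time.
- manip.read_joints(): joint angles.
- manip.read_joint_vel(): joint speeds.
- manip.read_effort(): joint torques, N m.
- manip.read_ee_pos(): TCP position.
- manip.read_ee_rot(): TCP orientation.
- manip.read_force(): force on the tool from outside, world axes, zero at the start.
- manip.read_torque(): the same for the moment, N m.
- manip.read_gripper_width(): finger opening in mm.
- manip.read_finger_force(): force on a finger pad.
Only numpy, scipy, OpenCV 4.12 (cv2) and the standard library are available. Lean on these libraries where they do the work, as an engineer would, in place of code of your own. Each camera call takes 0.05 s, during which the arm holds its last target. There are 200 camera calls.

## Working session

There is one attempt and no reset: what is moved stays moved. The work goes in short steps, each a Python script; the robot and the scene stay as the last script left them, time stands still between calls to the robot, and variables do not carry over. Pictures are saved under pics/ and viewed, at most 10 in all, crops included, and the job is handed in when it is done.

```bash
ls; mkdir -p pics; cat > h.py <<'E'
import numpy as np, cv2
from rig import manip, viewer, nets
def ray(cam,rc):
    m=viewer.camera_model(cam); V=np.array(m["view"]); r,c=rc
    d=np.array([(c-m["cx"])/m["fx"],-(r-m["cy"])/m["fy"],-1.0])
    R=V[:3,:3]; return -R.T@V[:3,3], R.T@d/np.linalg.norm(d)
def atz(cam,rc,z):
    o,d=ray(cam,rc); return o+d*(z-o[2])/d[2]
def proj(cam,p):
    m=viewer.camera_model(cam); q=np.array(m["view"])@np.r_[p,1]
    return np.array([m["cy"]-m["fy"]*q[1]/-q[2], m["cx"]+m["fx"]*q[0]/-q[2]])
E
python3 - <<'E'
from h import *
for c in("scene","top"):
    f=viewer.grab_frame(c); cv2.imwrite(f"pics/{c}0.png",f)
    m=viewer.camera_model(c); print(c,{k:v for k,v in m.items() if k!="view"}); print(ray(c,(240,320)))
    for l in "cabinet port shutter shutter_knob pinion green_disc red_disc scrap_pinion calliper panel pedestal".split():
        print(l,[(np.round(d["centre"],1).tolist(),round(d["confidence"],2)) for d in nets.place_of(c,l)[:2]])
E
```

```text
pics
scene {'fx': 542.3239124582203, 'fy': 542.3239124582203, 'cx': 317.89947020929367, 'cy': 239.77253527067955}
(array([876.19398413, 465.00958871, 900.75869147]), array([-0.2732726 , -0.57031665, -0.77463605]))
cabinet []
port []Traceback (most recent call last):
  File "<stdin>", line 6, in <module>
ValueError: it knows: cabinet, calliper, green_disc, panel, pedestal, pinion, port, red_disc, scrap_pinion, shutter_knob
```

```bash
python3 - <<'E'
from h import *
for c in("scene","top"):
    f=viewer.grab_frame(c); cv2.imwrite(f"pics/{c}0.png",f)
    print(c,ray(c,(240,320)), len(viewer.camera_model(c)))
    for l in "cabinet port shutter_knob pinion green_disc red_disc scrap_pinion calliper panel pedestal".split():
        print(l,[(np.round(d["centre"],1).tolist(),round(d["confidence"],2)) for d in nets.place_of(c,l)[:2]])
E
```

```text
scene (array([876.19398413, 465.00958871, 900.75869147]), array([-0.2732726 , -0.57031665, -0.77463605])) 5
cabinet []
port []
shutter_knob [([330.6, 424.9], 0.95)]
pinion []
green_disc [([247.8, 331.9], 0.88)]
red_disc [([206.5, 294.7], 0.59)]
scrap_pinion [([203.9, 291.1], 0.59)]
calliper [([241.4, 262.7], 0.83)]
panel [([348.0, 415.0], 0.84)]
pedestal []
top (array([500.09117796, -75.91552908, 989.75293365]), array([ 0.08287829, -0.03470049, -0.99595535])) 5
cabinet []
port []
shutter_knob [([232.2, 156.7], 0.71)]
pinion []
green_disc [([254.0, 344.8], 0.83)]
red_disc [([250.2, 413.1], 0.61)]
scrap_pinion [([245.3, 413.3], 0.89)]
calliper [([203.6, 383.3], 0.67)]
panel [([225.4, 166.3], 0.63)]
pedestal [([228.2, 154.8], 0.5)]
```

View pics/scene0.png

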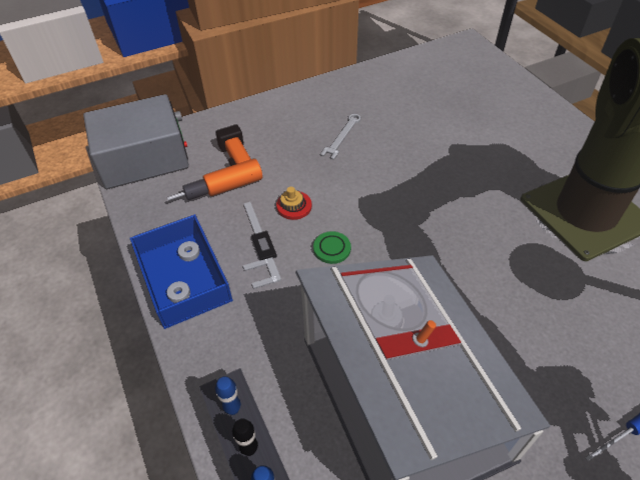

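View pics/top0.png

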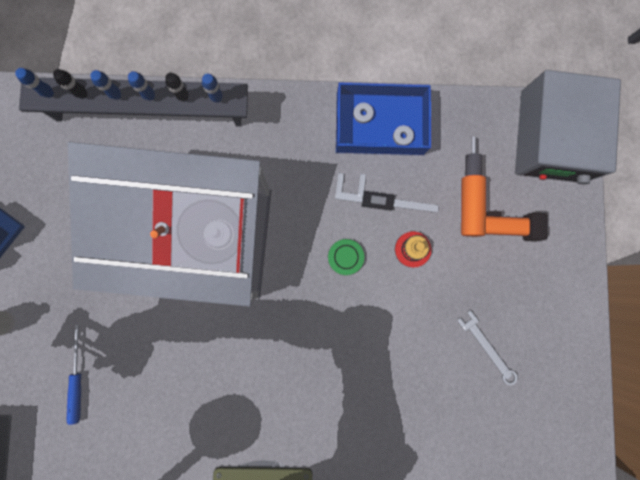

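The scene view shows the cabinet with its shutter closed and the knob at about (330,425). The green disc is at (248,332). In the top view the knob is at about (232,157) and the green disc at (256,346). The opening direction is left in the top image, which is +y. I'll crop in to pick panel corners.

```bash
python3 - <<'E'
from h import *
for c,(r0,r1,c0,c1),k in(("top",(130,320,55,280),3),("scene",(250,480,290,560),2.6)):
    f=cv2.imread(f"pics/{c}0.png")[r0:r1,c0:c1]
    f=cv2.resize(f,None,fx=k,fy=k,interpolation=cv2.INTER_CUBIC); f=cv2.convertScaleAbs(f,alpha=1.3)
    for i in range(c0//20*20+20,c1,20): x=int((i-c0)*k); cv2.line(f,(x,0),(x,6),(0,255,255),1); cv2.putText(f,str(i),(x-10,16),0,.35,(0,255,255))
    for i in range(r0//20*20+20,r1,20): y=int((i-r0)*k); cv2.line(f,(0,y),(6,y),(0,255,255),1); cv2.putText(f,str(i),(8,y+4),0,.35,(0,255,255))
    cv2.imwrite(f"pics/{c}1.png",f[:600])
    g=cv2.imread(f"pics/{c}0.png").astype(int); m=((g[...,1]>g[...,0]+30)&(g[...,1]>g[...,2]+30)).astype(np.uint8)
    n,l,s,ct=cv2.connectedComponentsWithStats(m); j=1+np.argmax(s[1:,4]); rc=ct[j][::-1]
    ys,xs=np.nonzero(l==j);(cx,cy),_,_=cv2.fitEllipse(cv2.convexHull(np.c_[xs,ys].astype(np.int32)))
    print(c,s[j],rc,atz(c,rc,11),atz(c,(cy,cx),11))
E
```

```text
top [328 239  36  36 957] [256.72100313 345.78369906] [ 546.32535707 -166.88497728   11.        ] [ 546.42483424 -166.94099201   11.        ]
scene [313 232  38  31 524] [247.91030534 332.13740458] [ 549.29496862 -159.33481901   11.        ] [ 548.30518782 -162.38888127   11.        ]
```

View pics/top1.png

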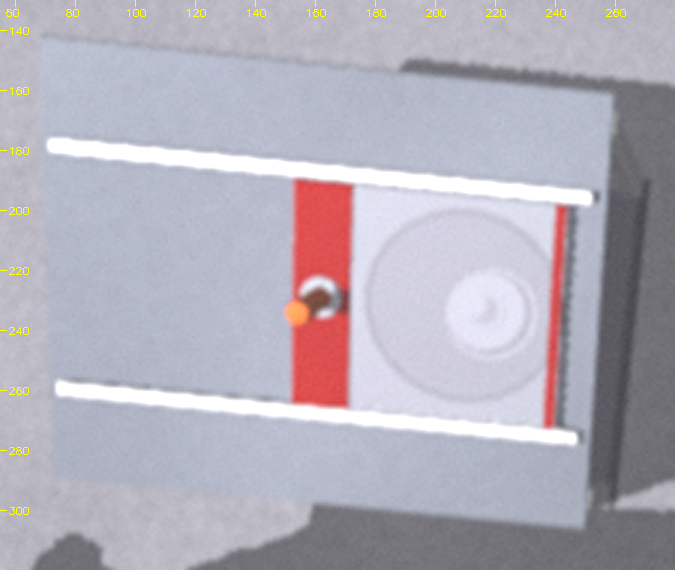

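View pics/scene1.png

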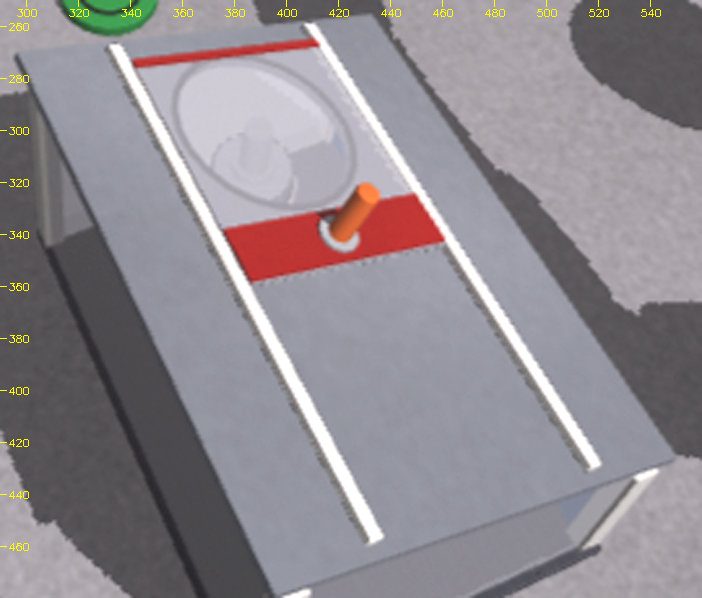

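```bash
cat >> h.py <<'E'
from scipy.optimize import least_squares
from scipy.spatial.transform import Rotation as Ro
def Rp(yaw): return (Ro.from_euler('z',yaw)*Ro.from_euler('y',-20,degrees=True)).as_matrix()
E
python3 - <<'E'
from h import *
L=[]
for c,pts in dict(top=[(142.7,69),(161.7,259.3),(306,249.7),(289,72.7)],scene=[(479.6,395.8),(271.2,296.5),(255,435),(426.9,550)]).items():
    for (a,b),p in zip([(1,1),(1,-1),(-1,-1),(-1,1)],pts): L.append((c,[135*a,165*b,6],p))
L+=[("top",[0,-85,6],(231.7,209)),("scene",[0,-85,6],(300,391.5))]
K=[("top",13+42,(234.3,154)),("scene",13+42,(323,431.5)),("top",13,(229.3,161.7)),("scene",13,(341.2,420.8))]
def res(p):
    R=Rp(p[3]);o=p[:3]
    r=[proj(c,o+R@np.array(q,float))-np.array(rc) for c,q,rc in L]
    r+=[proj(c,o+R@np.array([0,-3+p[4],z],float))-np.array(rc) for c,z,rc in K]
    return np.ravel(r)
s=least_squares(res,[560,250,178,0,10],loss='soft_l1',x_scale=[100,100,100,.1,10])
print(s.x);print(np.round(res(s.x).reshape(-1,2),1))
R=Rp(s.x[3]);port=s.x[:3]+R@[0,-85,6];print("port",port)
np.savez("fit.npz",port=port,R=R,s=s.x[4])
for c in("top","scene"):
    print(c,proj(c,port))
    o,d=ray(c,proj(c,port))
E
```

```text
[ 5.84894233e+02  1.79641320e+02  1.74657612e+02 -7.60870595e-02
  7.50005959e-01]
[[-0.3 -1.2]
 [ 0.  -0.3]
 [ 0.2 -0.7]
 [-0.   0.2]
 [-0.2 -0.1]
 [-1.1  0.3]
 [ 0.9 -2. ]
 [-0.5 -0. ]
 [ 0.8  0.5]
 [ 0.1  0.3]
 [ 0.5 -0.2]
 [ 1.   0.4]
 [-0.4  0.5]
 [-0.2 -1.4]]
port [576.38688753  95.04323296 180.29576816]
top [232.49850705 209.47602381]
scene [300.1452482 391.8213815]
```

```bash
cat >> h.py <<'E'
def tool(R,sgn): 
    y=sgn*R[:,1]; z=-R[:,2]; return np.c_[np.cross(y,z),y,z]
E
python3 - <<'E'
from h import *
F=np.load("fit.npz"); R,port=F["R"],F["port"]
P=lambda x,y,z: port+R@np.array([x,y,z],float)
for s in(1,-1):
    T=tool(R,s)
    print(s,[np.round(q,2).tolist() if (q:=manip.solve_ik(p,T)) is not None else None for p in (P(0,83,116),P(0,83,16),P(0,209,16),P(0,209,120),P(0,0,150),P(0,0,-35),np.array([546,-166,45.]))])
print(manip.read_ee_rot(), manip.read_time_s())
E
```

```text
1 [[-0.44, 0.45, -0.1, 1.98, 0.53, 0.49, 0.53], [-0.48, 0.63, 0.01, 2.0, 0.7, 0.27, 0.37], [-0.64, 0.7, -0.03, 1.81, 0.62, 0.45, 0.29], [-0.63, 0.53, -0.12, 1.78, 0.53, 0.65, 0.37], [-0.28, 0.34, -0.12, 2.04, 0.42, 0.48, 0.76], [-0.39, 0.71, 0.14, 2.08, 0.96, 0.04, 0.24], [0.73, 1.04, -0.82, 2.16, 1.98, 0.65, -0.1]]
-1 [[-0.93, 0.52, 0.66, 2.0, -0.39, 0.42, -1.7], [-0.75, 0.68, 0.45, 2.02, -0.55, 0.22, -1.55], [-0.99, 0.78, 0.6, 1.82, -0.52, 0.39, -1.79], [-1.13, 0.63, 0.73, 1.8, -0.38, 0.57, -1.92], [-0.82, 0.4, 0.67, 2.06, -0.34, 0.44, -1.59], None, [0.37, 0.9, -0.19, 2.18, 2.84, 0.29, 2.07]]
[[-9.03129060e-01  4.29369189e-01  1.90314253e-05]
 [ 4.29369189e-01  9.03129060e-01  2.47054221e-05]
 [-6.58008612e-06  3.04836923e-05 -1.00000000e+00]] 1.25
```

```bash
python3 - <<'E'
from h import *
F=np.load("fit.npz"); R,port=F["R"],F["port"]
P=lambda x,y,z: port+R@np.array([x,y,z],float)
T=tool(R,1)
manip.move_pose(P(0,83,110),T)
manip.move_straight(P(0,83,16),v=120)
print(manip.read_force())
manip.grip(0,15); print(manip.read_gripper_width(),manip.read_finger_force())
manip.move_straight(P(0,209,16),v=80)
print(manip.read_force(),manip.read_gripper_width())
manip.grip(40); manip.move_straight(P(0,209,100),v=150)
print(manip.read_time_s())
for c in("scene","top"):
    cv2.imwrite(f"pics/{c}2.png",viewer.grab_frame(c))
    for l in("pinion","shutter_knob"):
        print(c,l,[(np.round(d["centre"],1).tolist(),round(d["confidence"],2)) for d in nets.place_of(c,l)[:2]], [np.round(d["centre"],1).tolist() for d in nets.look_for(c,l)[:2]])
    print(proj(c,P(0,212,35)))
a=cv2.imread("pics/top2.png")[150:310,60:280];b=cv2.imread("pics/scene2.png")[250:410,300:520]
cv2.imwrite("pics/c2.png",cv2.resize(np.hstack([a,b]),(792,288),interpolation=cv2.INTER_CUBIC))
a=cv2.imread("pics/top2.png")[190:270,160:260];b=cv2.imread("pics/scene2.png")[260:340,340:440]
cv2.imwrite("pics/c3.png",cv2.resize(np.hstack([a,b]),(800,320),interpolation=cv2.INTER_CUBIC))
E
python3 -c "
import cv2,numpy as np
a=cv2.imread('pics/c2.png');b=cv2.imread('pics/c3.png')[:,:792]
cv2.imwrite('pics/c4.png',np.vstack([a,b])[:600])"
```

```text
[-0.59285279  0.34837962  0.09099262]
13.416872520653545 14.999936856329441
[-1.35002819  0.51292543  1.17130776] 13.193851281653636
8.0167
scene pinion [] [[313.9, 388.1]]
scene shutter_knob [([408.0, 475.2], 0.57)] [[384.9, 441.1]]
[410.80669272 477.08640559]
top pinion [([237.3, 212.5], 0.89)] [[234.3, 213.6]]
top shutter_knob [([226.0, 80.8], 0.91)] [[219.6, 125.8]]
[225.30804527  81.64557067]
```

View pics/c4.png

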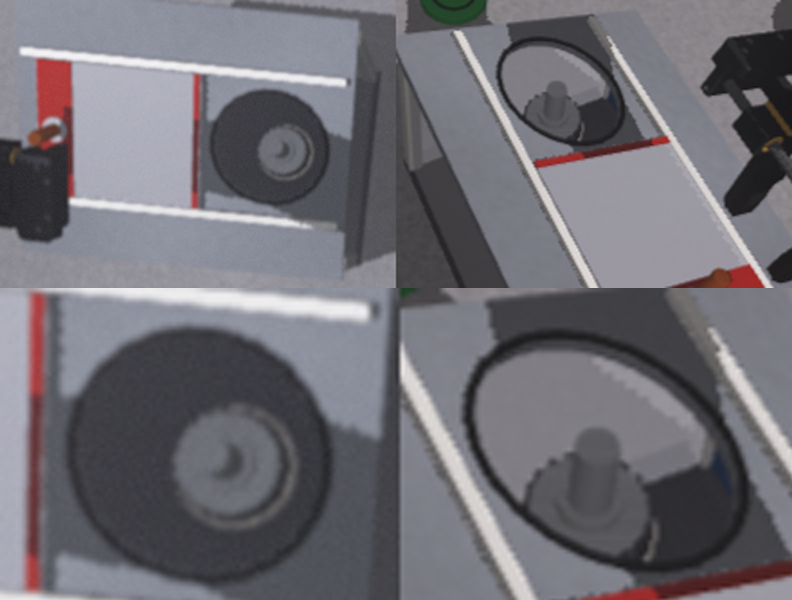

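The shutter is open and the pinion shows through the port. In the top view the gear centre is at about (233,217). In the scene view the shaft top is at about (298,389).

```bash
python3 - <<'E'
from h import *
F=np.load("fit.npz"); R,port=F["R"],F["port"]
print(atz("top",(233.3,217),137),atz("top",(237.3,212.5),121),atz("scene",(298,389.5),181),atz("scene",(298,389.5),173),atz("top",(233.3,217),129))
pred=port-20*R[:,2]; print("axis pt",pred)
# triangulate via fit of x,y,z0
L=[("top",16,(233.3,217)),("top",0,(237.3,212.5)),("scene",60,(298,389.5))]
s=least_squares(lambda p:np.ravel([proj(c,p+[0,0,h])-np.array(rc) for c,h,rc in L]),[580,95,121]);print(s.x,s.fun)
c=s.x; 
# tool candidates: tilt about port y axis
yaw=np.arctan2(R[1,0],R[0,0])
for t in(0,5,10,15):
  for sg in(1,-1):
    Rt=(Ro.from_euler('z',yaw)*Ro.from_euler('y',-t,degrees=True)).as_matrix();T=tool(Rt,sg)
    g=np.array([c[0],c[1],121+47]); tip=g+19*T[:,2]
    print(t,sg,[np.round(q,2).tolist() if (q:=manip.solve_ik(p,T)) is not None else None for p in(tip,tip+[0,0,120],np.array([546.5,-166,12+47.])+19*T[:,2])])
E
```

```text
[579.27526237  89.92434335 137.        ] [572.81136414 101.34904806 121.        ] [577.83648844  90.33145472 181.        ] [574.52029373  86.16696861 173.        ] [580.01811842  91.48015034 129.        ]
axis pt [583.20749958  94.52326886 161.50191574]
[577.30631835  93.70140705 124.81648592] [ 0.79571016 -2.44013704 -2.41200186  3.69618474  0.14525969  1.62276319]
0 1 [[-0.08, 0.76, -0.28, 1.77, 0.32, 0.65, 0.95], [-0.04, 0.61, -0.34, 1.65, 0.24, 0.92, 1.02], [0.44, 0.94, -0.38, 1.85, 0.7, 0.49, 1.06]]
0 -1 [[-0.5, 0.81, 0.47, 1.79, -0.56, 0.68, -1.36], [-0.59, 0.68, 0.64, 1.68, -0.48, 0.95, -1.42], [0.14, 0.93, 0.13, 1.87, -0.3, 0.37, -1.15]]
5 1 [[-0.11, 0.74, -0.25, 1.85, 0.4, 0.52, 0.87], [-0.06, 0.57, -0.31, 1.73, 0.28, 0.8, 0.98], [0.41, 0.92, -0.31, 1.93, 0.82, 0.32, 0.94]]
5 -1 [[-0.5, 0.78, 0.42, 1.87, -0.56, 0.52, -1.36], [-0.61, 0.64, 0.62, 1.76, -0.47, 0.81, -1.43], [0.2, 0.91, 0.04, 1.94, -0.22, 0.21, -1.21]]
10 1 [[-0.16, 0.71, -0.18, 1.93, 0.5, 0.38, 0.75], [-0.1, 0.54, -0.27, 1.81, 0.34, 0.67, 0.92], [0.32, 0.9, -0.14, 2.02, 0.96, 0.1, 0.78]]
10 -1 [[-0.48, 0.75, 0.36, 1.95, -0.55, 0.36, -1.38], [-0.63, 0.6, 0.6, 1.84, -0.47, 0.67, -1.43], [0.24, 0.9, -0.02, 2.02, -0.14, 0.05, -1.28]]
15 1 [[-0.25, 0.7, -0.06, 2.01, 0.61, 0.23, 0.62], [-0.15, 0.51, -0.22, 1.89, 0.41, 0.54, 0.84], [0.6, 0.97, -0.61, 2.08, 1.77, 0.45, 0.06]]
15 -1 [[-0.46, 0.72, 0.28, 2.02, -0.53, 0.19, -1.4], [-0.64, 0.57, 0.58, 1.91, -0.48, 0.52, -1.44], [0.36, 0.9, -0.19, 2.09, 2.33, 0.15, 2.57]]
```

```bash
cat >> h.py <<'E'
def T5():
    R=np.load("fit.npz")["R"]; yaw=np.arctan2(R[1,0],R[0,0])
    return tool((Ro.from_euler('z',yaw)*Ro.from_euler('y',-5,degrees=True)).as_matrix(),1)
PIN=np.array([578.5,90.1,121]); GREEN=np.array([546.8,-166,12])
E
python3 - <<'E'
from h import *
T=T5(); tip=PIN+[0,0,47]+19*T[:,2]
manip.move_pose(tip+[0,0,120],T); manip.grip(44)
manip.move_straight(tip,v=60)
print(manip.read_ee_pos()-tip,manip.read_force())
manip.grip(0,35); print(manip.read_gripper_width(),manip.read_finger_force(),manip.read_force())
f=viewer.grab_frame("scene"); cv2.imwrite("pics/s5.png",cv2.resize(f[230:390,300:500],None,fx=3,fy=3))
print(manip.read_time_s())
E
```

```text
[0.1737508  0.05315256 0.24154427] [-0.63997832 -0.09434104  0.11798747]
17.229853275103135 34.99982977285981 [0.99311585 0.63228713 1.21570639]
12.3917
```

View pics/s5.png

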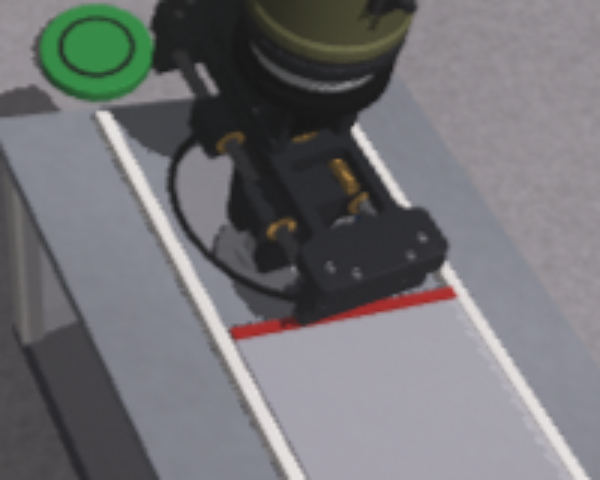

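The shaft is gripped at a width of 17.2 mm, the gripper body is clear of the panel and the shutter is open. Next I lift it out and carry it above the green disc.

```bash
python3 - <<'E'
from h import *
T=T5(); tip=PIN+[0,0,47]+19*T[:,2]
manip.move_straight(tip+[0,0,120],v=70); manip.hold(0.3)
print(manip.read_force(),manip.read_gripper_width())
d=GREEN-PIN
manip.move_straight(tip+[d[0],d[1],120],v=120)
manip.move_straight(tip+d+[0,0,35],v=100); manip.hold(.3)
print(manip.read_force(),manip.read_gripper_width(),manip.read_time_s())
ims=[]
for c in("scene","top"):
    f=viewer.grab_frame(c); p=proj(c,GREEN+[0,0,40]).astype(int)
    for l in("green_disc","pinion"): print(c,l,[(np.round(k["centre"],1).tolist(),round(k["confidence"],2)) for k in nets.place_of(c,l)[:2]])
    print(proj(c,GREEN-[0,0,12]),proj(c,GREEN+[0,0,35]))
    ims.append(cv2.resize(f[p[0]-50:p[0]+50,p[1]-50:p[1]+50],(396,396),interpolation=cv2.INTER_CUBIC))
cv2.imwrite("pics/c6.png",np.hstack(ims))
E
```

```text
[-0.05982637 -0.17438457 -2.31192351] 16.709019629360522
[ 0.22115503 -0.12643771 -2.65725188] 17.20473716790878 19.25
scene green_disc [([249.6, 332.4], 0.61)]
scene pinion [([235.3, 332.4], 0.74)]
[248.51956584 331.71759178] [234.29504559 331.77734453]
top green_disc []
top pinion []
[256.72204509 344.91846127] [255.70994681 346.969586  ]
```

View pics/c6.png

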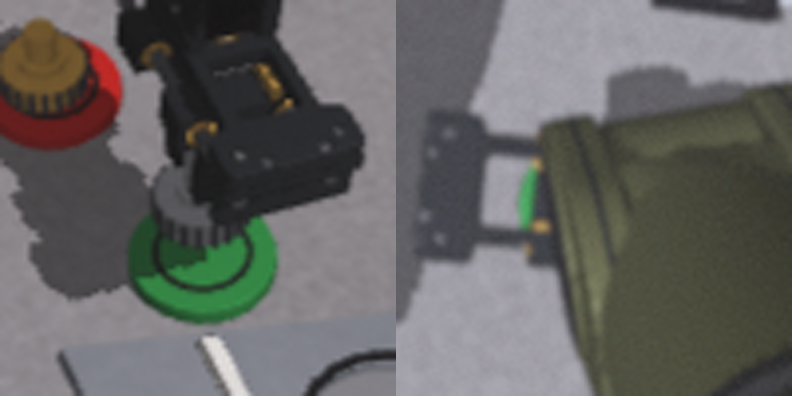

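```bash
python3 - <<'E'
from h import *
T=T5(); tip=GREEN+[0,0,47]+19*T[:,2]
manip.move_straight(tip+[0,0,5],v=50); manip.hold(.2); f0=manip.read_force()[2]
for h in np.arange(4,-5,-.75):
    manip.move_straight(tip+[0,0,h],v=15); f=manip.read_force()[2]
    if f>f0+1.5: break
print(h,f0,f)
manip.grip(34); manip.hold(.2)
manip.move_straight(manip.read_ee_pos()+np.array([0,0,110]),v=100)
manip.move_straight(manip.read_ee_pos()+np.array([-170,0,20]),v=200); manip.hold(.3)
print(manip.read_time_s(),manip.read_force())
ims=[]
for c in("scene","top"):
    f=viewer.grab_frame(c); p=proj(c,GREEN+[0,0,20]).astype(int)
    for l in("green_disc","pinion","shutter_knob"): print(c,l,[(np.round(k["centre"],1).tolist(),round(k["confidence"],2)) for k in nets.place_of(c,l)[:2]])
    print(proj(c,GREEN))
    ims.append(cv2.resize(f[p[0]-50:p[0]+50,p[1]-50:p[1]+50],(396,396),interpolation=cv2.INTER_CUBIC))
cv2.imwrite("pics/c7.png",np.hstack(ims))
E
```

```text
-0.5 -2.17575684508916 3.77730521316144
25.45 [ 0.53238067  0.32346536 -0.18512516]
scene green_disc [([248.5, 333.7], 0.8)]
scene pinion [([246.5, 331.8], 0.66)]
scene shutter_knob [([410.3, 476.3], 0.57)]
[244.97424395 331.73248457]
top green_disc [([254.6, 345.1], 0.65), ([223.5, 82.1], 0.23)]
top pinion [([256.5, 343.2], 0.68)]
top shutter_knob [([223.9, 79.7], 0.82)]
[256.47282766 345.42352689]
```

View pics/c7.png

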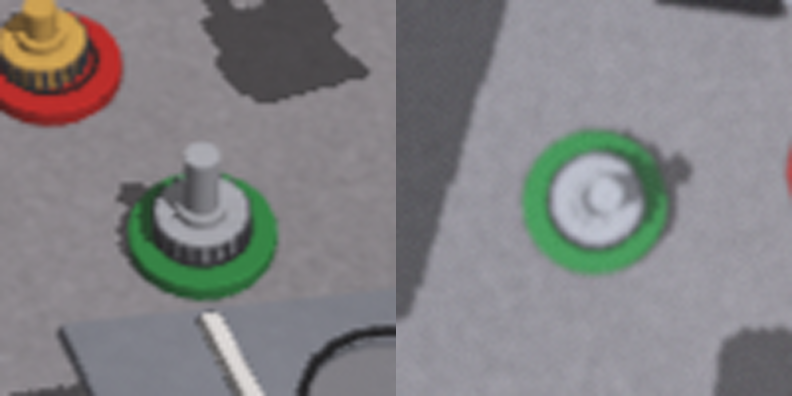

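The pinion stands upright in the middle of the green disc, at (200,215) in the left crop and (600,200) in the right. The shutter is still open.

```bash
python3 -c "
from rig import manip
print(manip.job_done())"
```

```text
the job is handed in; nothing more can be done
None
```

I handed the job in at about 25 s on the robot's clock: the shutter is fully open, and the steel pinion stands upright and released in the middle of the green disc; the hand-in call gave no verdict.

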